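# Fit the splined handle to the board clamp and nip it tight

### The job

The blue clamp that holds the pine rivet board has lost its handle. Fit the loose steel handle onto the toothed end of the clamp screw, rocking it gently under a light push until the teeth mesh (do not force it) and it sits fully home on the shoulder, then turn it clockwise seen from above until the clamp is tight, and let go, leaving the handle in place. Leave the other things on the bench undisturbed.

Things in the scene. Friction and masses are not known exactly. Their poses are not given: they have to be found in the camera images.
- handle: Loose dark steel clamp handle standing bore-down on the bench, 72 mm tall, 0.3 to 0.5 kg. Origin: centre of its underside, z up along the bore. Lower part: round hub, 50 mm diameter, 40 mm tall; blind bore 35 mm deep, 34 mm wide, with six equal evenly spaced inward teeth 4.6 mm wide, 20 mm between facing tips, starting 1 mm above the underside. Fits in any of six positions.
- grip (a point): Point on the handle's flat grip bar, on its axis, 62 mm above the underside; axes as the handle's. The bar spans 40 to 72 mm above the underside, 84 mm long along x, 22 mm wide along y. Pinch it across y with the TCP here, so that the fingertips clear the hub (top at 40 mm). A push of 5 to 10 N is enough to mesh and seat it.
- clamp: Cast blue C-clamp fixed on the bench's far edge, holding a drilled pine board 210 x 100 x 20 mm. Origin: on the bench top under the vertical screw axis; x along its upper arm (30 mm wide, top 85 mm above the bench) to its spine, 172 to 204 mm from the axis, 90 mm high. The screw turns in it, stiffly: 0.2 N m either way, so it stays put under light rocking; meshed, it turns with the handle.
- seat (a point): Fixed point of the clamp: centre of the top of the screw's round shoulder (40 mm diameter), 105 mm above the bench; z up along the screw axis, x as the clamp's. The handle is home when its underside rests here. The screw needs 0.5 to 1.4 rad clockwise seen from above (starting value; turning back adds) to come tight on a hard stop.
- teeth_top (a point): Fixed point of the clamp on the screw axis, 22 mm above the shoulder: top of the screw's six equal evenly spaced teeth, 4.6 mm wide, 30 mm over the tips, 18 mm at the root; a tapered nose rises 10 mm higher. Meshed play is about 4 degrees each way. The teeth's angle differs each time and no reading gives it; unmeshed, the handle's underside stops about 1 mm below here.
- pad (a joint): Travel of the clamp's swivel pad under the screw, m, growing downwards as the screw turns clockwise, 0.5 mm per rad: 0.0008 is tight on the board, the hard stop. It does not tell the angle of the teeth.
- cup: White nylon rivet cup, 68 mm in diameter, 50 mm tall, origin under its centre. Leave it.
- bucking_bar: Brass bucking bar, 85 x 38 x 37 mm, origin under its centre. Leave it.
- pliers: Chrome cleco pliers, 170 x 64 x 15 mm, lying flat, jaws along its x, origin under its middle. Leave it.
Things that resemble listed ones, but are neither listed nor needed, are in the scene too. Leave any pink or red look-alike of the handle alone.

How it is judged (in metres and radians):
On the way, in this order (a step that is already met when the one before it is completed fails the run):
1. the handle's teeth are meshed and it sits home on the shoulder, the clamp not yet tight (z of handle in the frame of seat between -0.004 and 0.003 m and horizontal distance between handle and seat below 0.004 m and angle between handle's own z axis and vertical below 0.06 rad and value of joint pad below 0.0007 m), for 0.2 s.
2. the screw is turned clockwise until tight, the handle home (z of handle in the frame of seat between -0.004 and 0.003 m and horizontal distance between handle and seat below 0.004 m and angle between handle's own z axis and vertical below 0.06 rad and value of joint pad above 0.0007 m), for 0.2 s.
At the end, for the whole second after the job is handed in: The handle is home on the screw (underside within 3 mm of the shoulder, within 4 mm of the axis, upright within 0.06 rad), the screw is tight (pad travel above 0.7 mm of 0.8, that is within 0.2 rad of the stop), the handle is released and at rest, the other things are where they were (all of step 2 and linear speed of handle below 0.02 m/s and contact force between the fingers and handle below 0.1 N); the robot touches nothing.
It fails at once if the handle is forced: pressed against the clamp or its screw with more than 30 N while it is not yet home (contact force between handle and clamp above 30 N and z of handle in the frame of seat above 0.004 m).
It fails at once if cup moved more than 30 mm (distance of cup from where it was at the start of the episode above 0.03 m).
It fails at once if bucking bar moved more than 30 mm (distance of bucking_bar from where it was at the start of the episode above 0.03 m).
It fails at once if pliers moved more than 30 mm (distance of pliers from where it was at the start of the episode above 0.03 m).
It also fails if it takes over 72 s, if anything falls off the work surface, if the arm or the gripper's body presses on something with over 40 N, if the wrist force passes 120 N, or if a joint passes its speed limit or range.

### The arm

A 6-joint arm with a two-finger parallel gripper is mounted at the origin on the work surface. World frame = base frame: x ahead of the robot, y to its left, z up, the work surface at z = 0. Lengths are in mm, angles in rad, forces in N, time in s.
With the tool pointing down it reaches from about 275 to 750 mm from the base axis. Payload 10.2 kg.
Tool frame: the origin (TCP) lies between the finger pads, 19 mm behind the fingertips; this is the grasp point; z points along the fingers, y is the line along which they close (so a half turn about z gives the same grasp; the last joint's range is limited). The gripper opens to 85 mm and grips with 20 to 120 N. Pads are 22 mm wide; open, the fingers measure 114 mm over their backs; the gripper's body (76 mm by 85 mm) begins 54 mm behind the grasp point. The pads swing forward as they close: fully open they stand 13 mm farther back than shut.
Start: joints at [-1.435, 0.313, 1.498, -0, 1.331, -0.223], TCP at [184.342, -491.578, 249.994] pointing down, gripper open.
Joint ranges: [-2.94, 2.94], [-0.97, 2.17], [0.19, 2.56], [-1.23, 4.37], [0.02, 3.11], [-2.88, 2.88]. Speed limits (rad/s): [2.39, 2.39, 3.01, 3.14, 3.14, 3.14].

### API

Orientations are given as a unit quaternion [w, x, y, z].
In Python, from rig import sense, capture, finish_job, find_in, place_of gives the robot as it stands. The module is installed in compiled form; this text tells all that it offers.
- The arm moves only by the shell command python3 -m jog 'ROWS' [FORCE]. ROWS is JSON, a list of rows, each an object of numbers: "tx", "ty", "tz": the shift along the tool's x, y, z in mm; "ax", "ay", "az": the turn, a rotation vector about the tool's x, y, z in rad; "jaw": the closure, from -1 (fully open) to 1 (shut), so that 0 is half open. In form: [{"tx": .., "ty": .., "tz": .., "ax": .., "ay": .., "az": .., "jaw": ..}, ...]. A call has 1 to 5 rows; each row shifts and turns the commanded pose from where the row before left it, along the tool's axes as they then stand; what a row does not reach is not made up. A row lasts 1/8 s, in which the tool goes at most 62.5 mm and 10.7 degrees, less where a joint would pass 70% of its speed; a pose out of reach is approached as far as the arm can. A call with a gripper value outside its range is refused whole. The fingers move at their own pace and stop on an object; FORCE is the grip in N (left out, the last holds). Time passes only in rows, so rows that do not move let the fingers close. It gives the time, the measured TCP pose, the force, the opening and the grip force at its end, in the units of the state.
- sense(): the state, without advancing time (a new reading comes with each control period).
- capture(name): name is "scene" or "side" or "wrist"; returns a dict with "color" (384x512x3 uint8, red, green, blue), "depth" (384x512 float32, mm along the optical axis (not along the pixel's ray), 0 where there is no reading), "fx", "fy", "cx", "cy" (pixels), "k1" (the pictures are not rectified: a ray, as slopes to the right and down, at radius r is drawn at 1 + k1 r^2 times it, then the intrinsics apply), "camera_from_world" (4x4, takes a point from world to camera coordinates); the wrist camera has in their place "mount" (4x4, takes a point from camera to tool coordinates, whose origin is the TCP and whose axes are the flange's). Camera axes: x right, y up, looking along -z (the intrinsics and any distortion apply to the point x, -y, -z); pixel columns grow to the right and rows downward; lengths in mm; the calibration is good to about 2 mm. A picture is of the moment at which its call begins: read the wrist's pose just before it.
- finish_job(): hands the job in; it is judged then, once.
Trained networks look in the newest picture that a camera, given by its name, has taken for a name from the list of things; names that differ only in an ending like _2 or _b are one class to them, and where a whole thing is asked for, a point or a joint stands for the part that bears it (a point fixed in the world has none). Each returns a list of dicts, best first, with "conf" (0 to 1); they miss things now and then, are a little off and sometimes report something else, mostly with a low value. They report only what shows in the picture. A call takes as long as a camera call. They do not tell look-alikes from the thing itself.
- find_in(query, camera): "centre" ([column, row] in pixels, amid what is visible of it).
- place_of(query, camera): "centre" ([column, row] in pixels: a listed point, or the origin of a listed thing).
The state is a dict: "time_s": time; "joints": joint angles; "dq": joint speeds; "tau": joint torques, N m; "eef_pos": TCP position; "ee_rot": TCP orientation; "force": force on the tool from outside, world axes, zero at the start; "wrist_torque": the same for the moment, N m; "grip_width": opening from 0.0 (shut) to 1.0 (fully open); "grip_force": force on a finger pad.
Only numpy, scipy, OpenCV 4.12 (cv2) and the standard library are available. Lean on these libraries where they do the work, as an engineer would, in place of code of your own. Each camera call takes 0.05 s, during which the arm holds its last target. There are 200 camera calls.

## Working session

There is one attempt and no reset: what is moved stays moved. The work goes in short steps, Python scripts to look and compute and a shell command to move; the robot and the scene stay as the last step left them, time stands still between calls to the robot, and variables do not carry over. Pictures are saved under pics/ and viewed, at most 10 in all, crops included, and the job is handed in when it is done.

```bash
mkdir -p pics
cat > h.py <<'E'
import numpy as np, cv2
from rig import *
from scipy.spatial.transform import Rotation as R
def q2R(q): return R.from_quat([q[1],q[2],q[3],q[0]]).as_matrix()
def wfc(c,s=None):
    if "mount" in c:
        T=np.eye(4);T[:3,:3]=q2R(s["ee_rot"]);T[:3,3]=s["eef_pos"];return T@np.array(c["mount"])
    return np.linalg.inv(np.array(c["camera_from_world"]))
def ray(c,uv,W):
    x=(uv[0]-c["cx"])/c["fx"];y=(uv[1]-c["cy"])/c["fy"]
    a,b=x,y
    for _ in range(20):
        k=1+c["k1"]*(a*a+b*b);a,b=x/k,y/k
    return W[:3,3],W[:3,:3]@np.array([a,-b,-1])
def at_z(c,uv,W,z):
    o,d=ray(c,uv,W);return o+d*(z-o[2])/d[2]
def by_depth(c,uv,W):
    o,d=ray(c,uv,W);u,v=int(round(uv[0])),int(round(uv[1]));return o+d*float(c["depth"][v,u])
def proj(c,p,W):
    q=np.linalg.inv(W)@np.append(p,1);a,b=q[0]/-q[2],-q[1]/-q[2];k=1+c["k1"]*(a*a+b*b)
    return np.array([c["fx"]*a*k+c["cx"],c["fy"]*b*k+c["cy"]])
E
python3 - <<'E'
from h import *
Z=dict(handle=0,grip=62,clamp=0,seat=105,teeth_top=127,cup=0,bucking_bar=0,pliers=0)
for n in ["scene","side"]:
    s=sense();c=capture(n);W=wfc(c)
    cv2.imwrite(f"pics/{n}0.png",c["color"][:,:,::-1])
    for k in Z:
        for r in place_of(k,n)[:4]:
            print(n,k,round(r["conf"],2),np.round(r["centre"]),np.round(at_z(c,r["centre"],W,Z[k])))
s=sense();print(s)
E
```

```text
scene handle 0.87 [333. 250.] [481. 268.   0.]
scene handle 0.72 [333. 211.] [353. 205.   0.]
scene handle 0.7 [380. 255.] [425. 381.   0.]
scene handle 0.57 [298. 232.] [482. 160.   0.]
scene grip 0.9 [303. 219.] [481. 167.  62.]
scene grip 0.76 [333. 238.] [494. 265.  62.]
scene grip 0.71 [390. 236.] [404. 384.  62.]
scene grip 0.6 [332. 200.] [372. 202.  62.]
scene clamp 0.87 [202. 226.] [617. -78.  -0.]
scene seat 0.87 [194. 199.] [621. -94. 105.]
scene teeth_top 0.96 [195. 192.] [614. -94. 127.]
scene cup 0.86 [159. 172.] [ 517. -338.   -0.]
scene bucking_bar 0.73 [349. 320.] [647. 389.   0.]
scene pliers 0.69 [127. 194.] [ 645. -348.    0.]
side handle 0.91 [191. 285.] [413. 387.   0.]
side handle 0.81 [254. 256.] [375. 202.   0.]
side handle 0.7 [208. 249.] [490. 260.   0.]
side handle 0.7 [206. 235.] [541. 218.   0.]
side grip 0.79 [234. 213.] [492. 155.  62.]
side grip 0.69 [188. 263.] [418. 384.  62.]
side grip 0.67 [207. 234.] [474. 272.  62.]
side grip 0.64 [256. 235.] [373. 194.  62.]
side clamp 0.72 [263. 185.] [ 610. -102.    0.]
side seat 0.62 [259. 159.] [610. -82. 105.]
side teeth_top 0.65 [258. 149.] [627. -99. 127.]
side teeth_top 0.36 [298. 154.] [ 505. -152.  127.]
side pliers 0.61 [295. 154.] [ 675. -356.    0.]
{'time_s': 0.9, 'joints': array([-1.43538863e+00,  3.12886724e-01,  1.49773160e+00, -4.88785612e-05,
        1.33100808e+00, -2.23408119e-01]), 'dq': array([ 0.00036594, -0.00227418, -0.00122124, -0.00092425,  0.00057281,
        0.00012507]), 'tau': array([-2.86665590e-04, -4.12163544e+01, -2.59900099e+01, -2.16652866e-04,
        5.30473026e-04,  1.57468012e-07]), 'eef_pos': array([ 184.33439435, -491.56377947,  249.98906293]), 'ee_rot': array([-1.79024167e-05,  9.83948486e-01,  1.78452726e-01, -2.29747131e-05]), 'force': array([0.37432169, 0.40644661, 0.1029662 ]), 'wrist_torque': array([-0.02810658,  0.00622727, -0.00451179]), 'grip_force': 0.0, 'grip_width': 0.9958789832524858}
```

View pics/scene0.png

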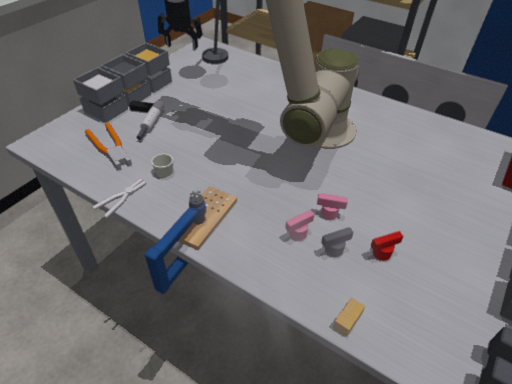

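View pics/side0.png

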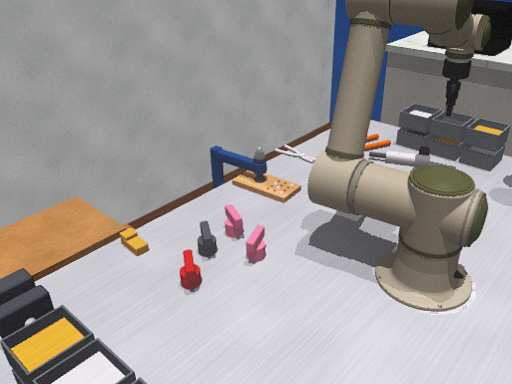

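The scene picture shows four handles: pink at (300,224), pink at (331,205), red at (386,244) and dark steel at (336,240). The dark steel one fits "loose dark steel handle". The clamp screw is at (196,200). Next I'll confirm the handle in a crop and measure its pose from depth.

```bash
cat > m.py <<'E'
from h import *
def cloud(c,W,s=1):
    v,u=np.nonzero(c["depth"]>0)
    x=(u-c["cx"])/c["fx"];y=(v-c["cy"])/c["fy"];a,b=x.copy(),y.copy()
    for _ in range(15):
        k=1+c["k1"]*(a*a+b*b);a,b=x/k,y/k
    d=c["depth"][v,u];P=np.stack([a*d,-b*d,-d],1)
    return P@W[:3,:3].T+W[:3,3],c["color"][v,u].astype(int),np.stack([u,v],1)
E
python3 - <<'E'
from m import *
for n in ["scene","side"]:
    c=capture(n);W=wfc(c);P,C,U=cloud(c,W)
    if n=="scene":
        cr=c["color"][170:290,270:430,::-1];cv2.imwrite("pics/crop1.png",cv2.resize(cr,None,fx=5,fy=5,interpolation=cv2.INTER_CUBIC)[:600])
    near=np.hypot(P[:,0]-485,P[:,1]-265)<70
    grey=(C.max(1)-C.min(1)<25)
    m=near&grey&(P[:,2]>45)&(P[:,2]<80)
    Q=P[m];rect=cv2.minAreaRect(Q[:,:2].astype(np.float32));print(n,len(Q),"rect",rect,"zmax",np.percentile(Q[:,2],[5,50,95]))
    t=Q[Q[:,2]>67];ev=np.linalg.eigh(np.cov(t[:,:2].T));a=ev[1][:,1];print("top",len(t),t.mean(0),(t[:,:2].min(0),t[:,:2].max(0)),"dir",a,np.degrees(np.arctan2(a[1],a[0])))
    pk=(C[:,0]-C[:,1]>50)&(P[:,2]>45)&(P[:,2]<80)&(P[:,0]>300)&(P[:,0]<600)&(P[:,1]>100)&(P[:,1]<450)
    k,l=cv2.connectedComponents(np.zeros((2,2),np.uint8))
    for cx,cy in [(483,160),(373,200),(405,384)]:
        q=P[pk&(np.hypot(P[:,0]-cx,P[:,1]-cy)<55)];print("pink",len(q),cv2.minAreaRect(q[:,:2].astype(np.float32)))
    blue=(C[:,2]-C[:,0]>40)&(P[:,2]>80)&(P[:,2]<95)&(P[:,1]<0)&(P[:,1]>-250)&(P[:,0]>500)&(P[:,0]<900)
    q=P[blue];print("blue",len(q),cv2.minAreaRect(q[:,:2].astype(np.float32)),np.median(q[:,2]))
    q=P[(np.hypot(P[:,0]-617,P[:,1]+94)<40)&(P[:,2]>100)];print("screw",len(q),q.mean(0),q.min(0),q.max(0))
E
```

```text
scene 376 rect ((482.31268310546875, 269.8246765136719), (25.42725944519043, 84.16107177734375), 56.61995315551758) zmax [48.23602129 70.30844244 74.79301057]
top 229 [484.00265908 270.7677335   72.2613062 ] (array([445.61138739, 239.8280293 ]), array([520.97223314, 300.94556765])) dir [-0.8200692   0.57226437] 145.09172168438093
pink 169 ((491.0152587890625, 164.4751739501953), (25.391849517822266, 80.32787322998047), 65.40650177001953)
pink 161 ((376.2609558105469, 203.59681701660156), (34.51018142700195, 81.49159240722656), 24.532747268676758)
pink 330 ((424.5457763671875, 387.371826171875), (35.19115447998047, 80.83919525146484), 56.71439743041992)
blue 732 ((712.4822998046875, -78.5394287109375), (215.45201110839844, 32.59547805786133), 3.938093662261963) 86.0786681926827
screw 185 [620.89644723 -84.85885945 117.40778368] [ 596.67700887 -107.649267    100.29917001] [637.32569045 -69.31469559 139.77564754]
side 240 rect ((480.12030029296875, 271.42022705078125), (22.052291870117188, 86.20138549804688), 55.36392593383789) zmax [48.89770197 71.98710676 75.43073474]
top 170 [477.1730212  273.77752581  72.86196167] (array([443.16620213, 242.81005628]), array([519.7740798 , 302.10356935])) dir [-0.82519056  0.56485445] 145.60781567700084
pink 237 ((486.52093505859375, 163.09716796875), (22.530729293823242, 84.75889587402344), 65.77510070800781)
pink 261 ((368.0109558105469, 202.74766540527344), (20.47419548034668, 83.1088638305664), 21.39704132080078)
pink 267 ((416.0235595703125, 382.65386962890625), (21.769227981567383, 83.54959869384766), 55.818138122558594)
blue 302 ((703.9194946289062, -78.4791259765625), (220.21209716796875, 37.80717849731445), 4.333484649658203) 86.97029041008545
screw 133 [612.76013872 -85.10737989 117.56942004] [ 597.68996901 -110.56576892  100.08119282] [634.12896193 -68.85443769 140.3318678 ]
```

View pics/crop1.png

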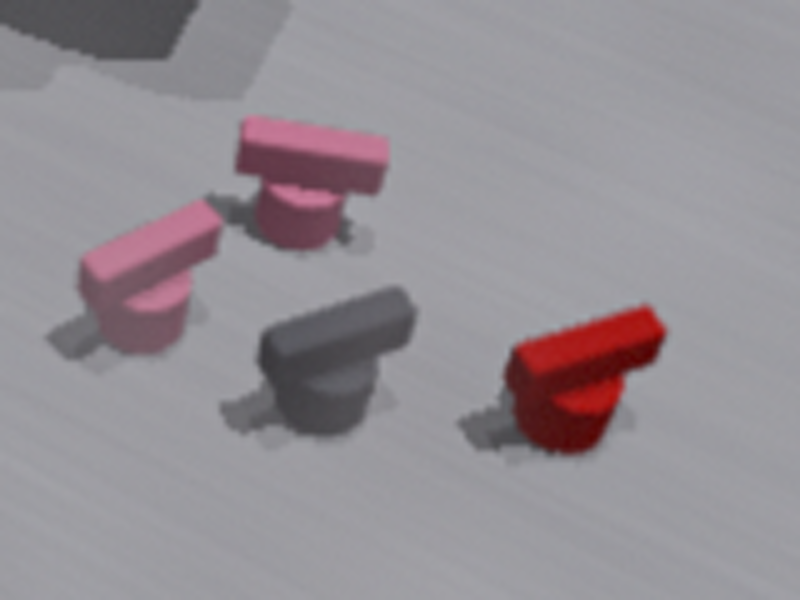

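The crop confirms it: the dark steel handle is at crop (320,350), which is image (334,240), with the pink and red look-alikes around it. Its axis is near (481,270) and the bar runs along 145°. I'll move above it and turn the tool.

```bash
R='[{"tx":36.4,"ty":-40.6},{"tx":36.4,"ty":-40.6}]'
python3 -m jog '[{"tx":36.4,"ty":-40.6},{"tx":36.4,"ty":-40.6},{"tx":36.4,"ty":-40.6},{"tx":36.4,"ty":-40.6},{"tx":36.4,"ty":-40.6}]' 40
python3 -m jog '[{"tx":36.4,"ty":-40.6},{"tx":36.4,"ty":-40.6},{"tx":36.4,"ty":-40.6},{"tx":36.4,"ty":-40.6},{"tx":36.4,"ty":-40.6}]'
python3 -m jog '[{"tx":36.4,"ty":-40.6},{"tx":36.4,"ty":-40.6},{"tx":36.4,"ty":-40.6},{"tx":36.4,"ty":-40.6},{"tx":36.4,"ty":-40.6}]'
python3 -m jog '[{"az":-0.182},{"az":-0.182},{"az":-0.182},{"az":-0.182},{"az":-0.182}]'
python3 -m jog '[{"az":-0.182},{"az":-0.182},{"az":-0.182},{"az":-0.182},{"az":-0.182}]'
python3 -m jog '[{"az":-0.182},{"az":-0.178},{},{}]'
python3 - <<'E'
from h import *
s=sense();print(s["eef_pos"],s["ee_rot"],s["joints"],np.degrees(np.arctan2(*q2R(s["ee_rot"])[1::-1,0])))
c=capture("wrist");W=wfc(c,s);cv2.imwrite("pics/w1.png",c["color"][:,:,::-1])
for k,z in [("handle",0),("grip",62)]:
    for r in place_of(k,"wrist"): print(k,r["conf"],r["centre"],at_z(c,r["centre"],W,z))
E
```

```text
[ 184.33637905 -491.58576819  249.98616027] [-2.86033914e-06  9.83950910e-01  1.78439364e-01 -1.11821920e-05] [-1.43540209e+00  3.12918214e-01  1.49769652e+00 -2.32600455e-05
  1.33098265e+00 -2.23400500e-01] 20.557740702107445schema error: expected keys tx, ty, tz, ax, ay, az, jaw
schema error: expected keys tx, ty, tz, ax, ay, az, jaw
schema error: expected keys tx, ty, tz, ax, ay, az, jaw
schema error: expected keys tx, ty, tz, ax, ay, az, jaw
schema error: expected keys tx, ty, tz, ax, ay, az, jaw
schema error: expected keys tx, ty, tz, ax, ay, az, jaw
```

View pics/w1.png

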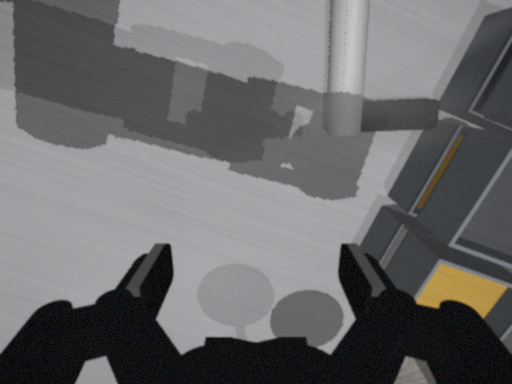

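Every row needs all seven keys, so nothing moved. The wrist view still shows the start pose, with the fingers near (155,290) and (355,290). I'll resend with full rows.

```bash
python3 -m jog '[{"tx":36.4,"ty":-40.6,"tz":0,"ax":0,"ay":0,"az":0,"jaw":-1},{"tx":36.4,"ty":-40.6,"tz":0,"ax":0,"ay":0,"az":0,"jaw":-1},{"tx":36.4,"ty":-40.6,"tz":0,"ax":0,"ay":0,"az":0,"jaw":-1},{"tx":36.4,"ty":-40.6,"tz":0,"ax":0,"ay":0,"az":0,"jaw":-1},{"tx":36.4,"ty":-40.6,"tz":0,"ax":0,"ay":0,"az":0,"jaw":-1}]' 40
python3 -m jog '[{"tx":36.4,"ty":-40.6,"tz":0,"ax":0,"ay":0,"az":0,"jaw":-1},{"tx":36.4,"ty":-40.6,"tz":0,"ax":0,"ay":0,"az":0,"jaw":-1},{"tx":36.4,"ty":-40.6,"tz":0,"ax":0,"ay":0,"az":0,"jaw":-1},{"tx":36.4,"ty":-40.6,"tz":0,"ax":0,"ay":0,"az":0,"jaw":-1},{"tx":36.4,"ty":-40.6,"tz":0,"ax":0,"ay":0,"az":0,"jaw":-1}]'
python3 -m jog '[{"tx":36.4,"ty":-40.6,"tz":0,"ax":0,"ay":0,"az":0,"jaw":-1},{"tx":36.4,"ty":-40.6,"tz":0,"ax":0,"ay":0,"az":0,"jaw":-1},{"tx":36.4,"ty":-40.6,"tz":0,"ax":0,"ay":0,"az":0,"jaw":-1},{"tx":36.4,"ty":-40.6,"tz":0,"ax":0,"ay":0,"az":0,"jaw":-1},{"tx":36.4,"ty":-40.6,"tz":0,"ax":0,"ay":0,"az":0,"jaw":-1}]'
python3 -m jog '[{"tx":0,"ty":0,"tz":0,"ax":0,"ay":0,"az":-0.182,"jaw":-1},{"tx":0,"ty":0,"tz":0,"ax":0,"ay":0,"az":-0.182,"jaw":-1},{"tx":0,"ty":0,"tz":0,"ax":0,"ay":0,"az":-0.182,"jaw":-1},{"tx":0,"ty":0,"tz":0,"ax":0,"ay":0,"az":-0.182,"jaw":-1},{"tx":0,"ty":0,"tz":0,"ax":0,"ay":0,"az":-0.182,"jaw":-1}]'
python3 -m jog '[{"tx":0,"ty":0,"tz":0,"ax":0,"ay":0,"az":-0.182,"jaw":-1},{"tx":0,"ty":0,"tz":0,"ax":0,"ay":0,"az":-0.182,"jaw":-1},{"tx":0,"ty":0,"tz":0,"ax":0,"ay":0,"az":-0.182,"jaw":-1},{"tx":0,"ty":0,"tz":0,"ax":0,"ay":0,"az":-0.182,"jaw":-1},{"tx":0,"ty":0,"tz":0,"ax":0,"ay":0,"az":-0.182,"jaw":-1}]'
python3 -m jog '[{"tx":0,"ty":0,"tz":0,"ax":0,"ay":0,"az":-0.182,"jaw":-1},{"tx":0,"ty":0,"tz":0,"ax":0,"ay":0,"az":-0.178,"jaw":-1},{"tx":0,"ty":0,"tz":0,"ax":0,"ay":0,"az":0,"jaw":-1},{"tx":0,"ty":0,"tz":0,"ax":0,"ay":0,"az":0,"jaw":-1}]'
cat > w.py <<'E'
import sys
from m import *
s=sense();psi=np.degrees(np.arctan2(*q2R(s["ee_rot"])[1::-1,0]));print(s["time_s"],s["eef_pos"],s["joints"].round(3),"psi",psi)
c=capture("wrist");W=wfc(c,s);cv2.imwrite(sys.argv[1],c["color"][:,:,::-1])
E
python3 - pics/w2.png <<'E'
from w import *
for k,z in [("handle",0),("grip",62)]:
    for r in place_of(k,"wrist"): print(k,r["conf"],r["centre"],at_z(c,r["centre"],W,z))
P,C,U=cloud(c,W)
m=(np.hypot(P[:,0]-481,P[:,1]-270)<60)&(C.max(1)-C.min(1)<25)&(P[:,2]>66)&(P[:,2]<80)
Q=P[m];print(len(Q),np.median(Q[:,2]),cv2.minAreaRect(Q[:,:2].astype(np.float32)))
E
```

```text
time_s: 1.78
eef_pos: [283.8, -236.0, 250.1]
ee_rot: [0.0, 0.984, 0.178, 0.0]
force: [1.1, -0.0, -0.3]
grip_width: 1.0
grip_force: 0.0
time_s: 2.4
eef_pos: [383.0, 18.2, 250.3]
ee_rot: [0.0, 0.984, 0.178, 0.0]
force: [0.9, -1.5, -0.3]
grip_width: 0.999
grip_force: 0.0
time_s: 3.02
eef_pos: [482.1, 272.3, 250.0]
ee_rot: [0.0, 0.984, 0.179, 0.0]
force: [0.9, -1.0, 0.8]
grip_width: 1.001
grip_force: 0.0
time_s: 3.65
eef_pos: [481.7, 270.4, 250.0]
ee_rot: [-0.0, 0.804, 0.595, -0.0]
force: [0.2, -0.5, -1.1]
grip_width: 1.004
grip_force: 0.0
time_s: 4.28
eef_pos: [481.7, 270.3, 250.0]
ee_rot: [0.0, 0.46, 0.888, -0.0]
force: [-0.2, 0.0, 0.7]
grip_width: 0.999
grip_force: 0.0
time_s: 4.78
eef_pos: [481.7, 270.4, 250.0]
ee_rot: [-0.0, 0.298, 0.954, -0.0]
force: [0.7, 0.3, 0.9]
grip_width: 0.998
grip_force: 0.0
4.775 [481.6972443  270.3698715  249.97532408] [ 0.299  0.374  1.413 -0.     1.355 -0.665] psi 145.26587722881487
handle 0.73 [255.0, 153.7] [479.00542785 271.38697634   0.        ]
handle 0.72 [302.0, 59.9] [417.94030674 381.40276538   0.        ]
handle 0.6 [191.6, 205.2] [488.49770132 158.08035223   0.        ]
handle 0.58 [156.1, 116.6] [369.43704842 196.50601203   0.        ]
grip 0.93 [183.6, 223.2] [488.4743927  162.42462334  62.        ]
grip 0.88 [141.5, 119.3] [370.02102837 202.16968227  62.        ]
grip 0.8 [254.9, 166.0] [479.3056029  271.08146258  62.        ]
grip 0.69 [311.6, 53.7] [417.70985753 381.47835736  62.        ]
1507 70.66891595823449 ((479.5185546875, 269.71893310546875), (21.82172966003418, 82.51335144042969), 55.80036544799805)
```

View pics/w2.png

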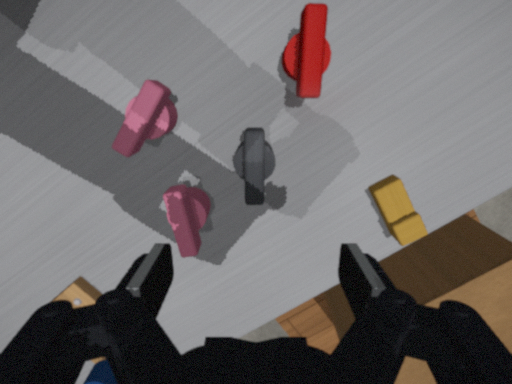

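The wrist view shows the dark handle at (255,165) with its bar aligned to the tool x axis. It is about 2 mm from the TCP. I'll correct for that, descend and grip.

```bash
python3 -m jog '[{"tx":1.8,"ty":-1.4,"tz":45,"ax":0,"ay":0,"az":-0.006,"jaw":-1},{"tx":0,"ty":0,"tz":45,"ax":0,"ay":0,"az":0,"jaw":-1},{"tx":0,"ty":0,"tz":45,"ax":0,"ay":0,"az":0,"jaw":-1},{"tx":0,"ty":0,"tz":35,"ax":0,"ay":0,"az":0,"jaw":-1},{"tx":0,"ty":0,"tz":17,"ax":0,"ay":0,"az":0,"jaw":-1}]'
python3 -m jog '[{"tx":0,"ty":0,"tz":0,"ax":0,"ay":0,"az":0,"jaw":-1},{"tx":0,"ty":0,"tz":0,"ax":0,"ay":0,"az":0,"jaw":0.6},{"tx":0,"ty":0,"tz":0,"ax":0,"ay":0,"az":0,"jaw":1},{"tx":0,"ty":0,"tz":0,"ax":0,"ay":0,"az":0,"jaw":1},{"tx":0,"ty":0,"tz":0,"ax":0,"ay":0,"az":0,"jaw":1}]' 60
python3 -m jog '[{"tx":0,"ty":0,"tz":0,"ax":0,"ay":0,"az":0,"jaw":1},{"tx":0,"ty":0,"tz":0,"ax":0,"ay":0,"az":0,"jaw":1},{"tx":0,"ty":0,"tz":0,"ax":0,"ay":0,"az":0,"jaw":1},{"tx":0,"ty":0,"tz":0,"ax":0,"ay":0,"az":0,"jaw":1}]' 60
```

```text
time_s: 5.55
eef_pos: [478.9, 270.0, 61.4]
ee_rot: [-0.001, 0.294, 0.956, -0.001]
force: [0.6, -0.6, -0.1]
grip_width: 0.999
grip_force: 0.0
time_s: 6.18
eef_pos: [479.7, 270.3, 63.6]
ee_rot: [0.0, 0.294, 0.956, 0.0]
force: [-1.3, -2.1, 6.8]
grip_width: 0.247
grip_force: 59.6
time_s: 6.68
eef_pos: [479.6, 270.2, 63.6]
ee_rot: [0.0, 0.294, 0.956, 0.0]
force: [-1.9, -1.3, 4.9]
grip_width: 0.247
grip_force: 59.5
```

```bash
python3 -m jog '[{"tx":0,"ty":0,"tz":-20,"ax":0,"ay":0,"az":0,"jaw":1},{"tx":0,"ty":0,"tz":-50,"ax":0,"ay":0,"az":0,"jaw":1},{"tx":0,"ty":0,"tz":-50,"ax":0,"ay":0,"az":0,"jaw":1},{"tx":0,"ty":0,"tz":-50,"ax":0,"ay":0,"az":0,"jaw":1},{"tx":0,"ty":0,"tz":-56,"ax":0,"ay":0,"az":0,"jaw":1}]' 60
python3 -m jog '[{"tx":-39.2,"ty":-27.3,"tz":0,"ax":0,"ay":0,"az":0,"jaw":1},{"tx":-39.2,"ty":-27.3,"tz":0,"ax":0,"ay":0,"az":0,"jaw":1},{"tx":-39.2,"ty":-27.3,"tz":0,"ax":0,"ay":0,"az":0,"jaw":1},{"tx":-39.2,"ty":-27.3,"tz":0,"ax":0,"ay":0,"az":0,"jaw":1}]'
python3 -m jog '[{"tx":-39.2,"ty":-27.3,"tz":0,"ax":0,"ay":0,"az":0,"jaw":1},{"tx":-39.2,"ty":-27.3,"tz":0,"ax":0,"ay":0,"az":0,"jaw":1},{"tx":-39.2,"ty":-27.3,"tz":0,"ax":0,"ay":0,"az":0,"jaw":1},{"tx":-39.2,"ty":-27.3,"tz":0,"ax":0,"ay":0,"az":0,"jaw":1},{"tx":0,"ty":0,"tz":0,"ax":0,"ay":0,"az":0,"jaw":1}]'
python3 -m jog '[{"tx":0,"ty":0,"tz":0,"ax":0,"ay":0,"az":0,"jaw":1},{"tx":0,"ty":0,"tz":0,"ax":0,"ay":0,"az":0,"jaw":1}]'
python3 - pics/w3.png <<'E'
from w import *
print(s["force"])
for k,z in [("seat",105),("teeth_top",127),("grip",s["eef_pos"][2]),("handle",s["eef_pos"][2]-62)]:
    for r in place_of(k,"wrist"): print(k,r["conf"],r["centre"],at_z(c,r["centre"],W,z))
P,C,U=cloud(c,W)
b=(C[:,2]-C[:,0]>40)&(P[:,2]>80)&(P[:,2]<92);print("arm",cv2.minAreaRect(P[b][:,:2].astype(np.float32)),b.sum())
for lo,hi in [(98,110),(117,131),(131,141)]:
    q=P[(np.hypot(P[:,0]-617,P[:,1]+90)<40)&(P[:,2]>lo)&(P[:,2]<hi)]
    if len(q):print(lo,len(q),q.mean(0),cv2.minEnclosingCircle(q[:,:2].astype(np.float32)))
E
```

```text
time_s: 7.3
eef_pos: [478.8, 270.0, 289.6]
ee_rot: [-0.001, 0.294, 0.956, -0.001]
force: [1.4, 0.7, -5.0]
grip_width: 0.246
grip_force: 59.5
time_s: 7.8
eef_pos: [547.9, 90.4, 288.2]
ee_rot: [-0.001, 0.294, 0.956, -0.0]
force: [0.9, 0.1, -4.0]
grip_width: 0.245
grip_force: 59.7
time_s: 8.43
eef_pos: [616.3, -89.7, 287.1]
ee_rot: [-0.001, 0.296, 0.955, -0.0]
force: [-0.1, 1.0, -3.9]
grip_width: 0.247
grip_force: 59.9
time_s: 8.68
eef_pos: [615.9, -85.6, 289.0]
ee_rot: [-0.0, 0.293, 0.956, 0.0]
force: [-0.0, 0.3, -4.3]
grip_width: 0.245
grip_force: 59.9
8.675 [615.87610487 -85.60339762 288.97520321] [-0.326  0.514  1.105  0.     1.523 -1.302] psi 145.878881406445
[-0.00965097  0.28335305 -4.34227413]
seat 0.89 [251.3, 171.4] [615.39953541 -90.94477161 105.        ]
teeth_top 0.56 [253.3, 177.7] [617.14758452 -89.33041317 127.        ]
grip 0.55 [255.7, 266.1] [615.36937641 -85.53068686 288.97520321]
handle 0.84 [251.7, 213.2] [613.06990568 -87.17669989 226.97520321]
arm ((703.301025390625, -79.55924224853516), (220.39305114746094, 32.721744537353516), 3.7341530323028564) 2101
98 416 [606.92090471 -85.62218648 103.97500833] ((614.575927734375, -90.87594604492188), 19.894454956054688)
117 186 [608.50784108 -86.96183085 124.84351396] ((614.3646240234375, -90.77763366699219), 15.014032363891602)
131 60 [610.08280719 -88.00762743 133.38421684] ((611.2040405273438, -89.25820922851562), 7.0315141677856445)
```

View pics/w3.png

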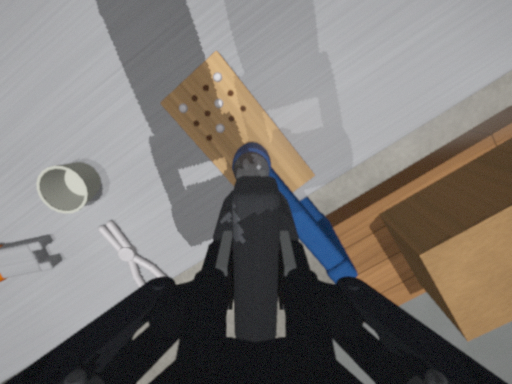

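The screw is at (252,160), partly hidden by the held handle. I'll back off along −x to see it whole.

```bash
python3 -m jog '[{"tx":-40,"ty":0,"tz":0,"ax":0,"ay":0,"az":0,"jaw":1},{"tx":-40,"ty":0,"tz":0,"ax":0,"ay":0,"az":0,"jaw":1},{"tx":0,"ty":0,"tz":0,"ax":0,"ay":0,"az":0,"jaw":1},{"tx":0,"ty":0,"tz":0,"ax":0,"ay":0,"az":0,"jaw":1},{"tx":0,"ty":0,"tz":0,"ax":0,"ay":0,"az":0,"jaw":1}]' 60
python3 - pics/w4.png <<'E'
from w import *
for k,z in [("seat",105),("teeth_top",127)]:
    for r in place_of(k,"wrist"): print(k,r["conf"],r["centre"],at_z(c,r["centre"],W,z))
P,C,U=cloud(c,W)
b=(C[:,2]-C[:,0]>40)&(P[:,2]>80)&(P[:,2]<92);print("arm",cv2.minAreaRect(P[b][:,:2].astype(np.float32)),b.sum())
for lo,hi in [(98,110),(117,131),(131,141)]:
    q=P[(np.hypot(P[:,0]-616,P[:,1]+90)<28)&(P[:,2]>lo)&(P[:,2]<hi)]
    if len(q):print(lo,len(q),q.mean(0),np.median(q[:,2]),cv2.minEnclosingCircle(q[:,:2].astype(np.float32)))
o=proj(c,[616,-90,120],W).astype(int);print(o)
cr=c["color"][max(0,o[1]-40):o[1]+40,o[0]-50:o[0]+50,::-1];cv2.imwrite("pics/crop4.png",cv2.resize(cr,None,fx=7,fy=7,interpolation=cv2.INTER_CUBIC))
E
```

```text
time_s: 9.55
eef_pos: [681.9, -130.9, 289.9]
ee_rot: [0.0, 0.294, 0.956, 0.0]
force: [0.3, -0.1, -4.7]
grip_width: 0.245
grip_force: 59.9
9.55 [ 681.86495077 -130.9004871   289.87926111] [-0.358  0.707  0.788  0.     1.646 -1.333] psi 145.8452673341111
seat 0.72 [250.7, 96.0] [616.18258996 -92.28507137 105.        ]
teeth_top 0.96 [250.6, 95.2] [615.28929444 -91.4084857  127.        ]
arm ((704.6722412109375, -81.16867065429688), (222.0300750732422, 33.90771484375), 3.6284444332122803) 3601
98 721 [614.66169909 -90.42534348 104.01000204] 103.96813039474745 ((614.9673461914062, -91.09162902832031), 19.63749885559082)
117 242 [614.71845207 -91.21407128 126.70838807] 126.18626242872327 ((614.7401123046875, -91.13401794433594), 14.90909194946289)
131 247 [614.92739043 -90.96631602 134.40767361] 134.6454410361095 ((614.4983520507812, -90.82840728759766), 8.60177230834961)
[252  94]
```

View pics/crop4.png

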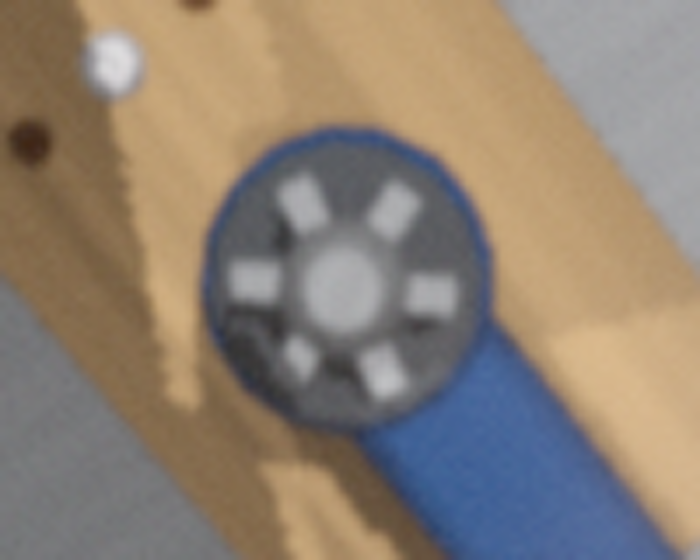

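The crop shows the whole screw with its nose at crop (342,287). The teeth are at (255,281), (303,204), (394,208), (433,294), (383,372) and (300,356). I'll work out the tooth phase and the shift to the axis.

```bash
python3 - pics/w5.png <<'E'
from w import *
t=np.array([[255,281],[303,204],[394,208],[433,294],[383,372]])
p=np.array([at_z(c,(np.array(x)+.5)/7+[202,54]-.5,W,127)[:2] for x in t]);print(p.round(1))
cen=(p[0]+p[3])/2;print(cen,(p[1]+p[4])/2)
a=np.degrees(np.arctan2(*(p-(cen+(p[1]+p[4])/2)/2).T[::-1]));print(a%60)
# axis shift
ps=np.radians(psi);d=np.array([614.8,-91.1])-s["eef_pos"][:2]
X=np.array([np.cos(ps),np.sin(ps)]);Y=np.array([np.sin(ps),-np.cos(ps)]);print("tx,ty",d@X,d@Y,"psi%60",psi%60)
# held handle: top face
P,C,U=cloud(c,W);L=(P-s["eef_pos"])@q2R(s["ee_rot"])
m=(np.abs(L[:,1])<16)&(L[:,2]>-16)&(L[:,2]<-4)&(np.abs(L[:,0])<60)
print(m.sum(),L[m].min(0),L[m].max(0))
h=(L[:,2]>18)&(L[:,2]<30)&(np.abs(L[:,0])<40)&(np.abs(L[:,1])<40);print("hub top",h.sum(),L[h].min(0),L[h].max(0),np.median(L[h],0))
np.save("L.npy",L)
E
```

```text
9.7 [ 681.99716827 -131.16079613  289.70982176] [-0.358  0.707  0.787  0.     1.646 -1.333] psi 145.83026209824402
[[ 607.7 -100.7]
 [ 603.3  -89.8]
 [ 610.5  -80.1]
 [ 622.4  -81.9]
 [ 627.1  -93.1]]
[615.06983055 -91.27142102] [615.18581801 -91.44773922]
[51.34937916 52.44968128 52.4451983  52.30972688 51.69189857]
tx,ty 78.09741832727094 -4.5956567312145395 psi%60 25.83026209824402
7143 [-40.19895818 -15.99683793 -15.98668853] [41.52890409 15.95352679 -4.00587343]
hub top 680 [  1.42148969 -24.68786214  18.96128334] [39.90218527 24.01726334 29.9937437 ] [ 10.55039978 -13.9621727   24.75415985]
```

View pics/w5.png

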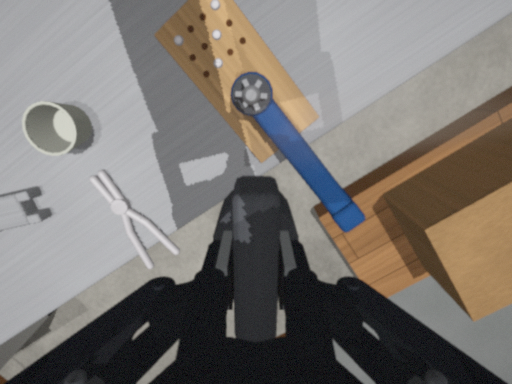

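Screw axis: (615.0, −91.2). The teeth stand at 52° mod 60 and the bar is at 26°. If a handle tooth lies along the bar, only a 3.6° turn is needed. I'll move above the screw.

```bash
python3 -m jog '[{"tx":38.7,"ty":-2.3,"tz":0,"ax":0,"ay":0,"az":0,"jaw":1},{"tx":38.7,"ty":-2.3,"tz":0,"ax":0,"ay":0,"az":0.063,"jaw":1},{"tx":0,"ty":0,"tz":30,"ax":0,"ay":0,"az":0,"jaw":1},{"tx":0,"ty":0,"tz":30,"ax":0,"ay":0,"az":0,"jaw":1},{"tx":0,"ty":0,"tz":23,"ax":0,"ay":0,"az":0,"jaw":1}]' 60
python3 -m jog '[{"tx":0,"ty":0,"tz":0,"ax":0,"ay":0,"az":0,"jaw":1},{"tx":0,"ty":0,"tz":0,"ax":0,"ay":0,"az":0,"jaw":1},{"tx":0,"ty":0,"tz":0,"ax":0,"ay":0,"az":0,"jaw":1},{"tx":0,"ty":0,"tz":0,"ax":0,"ay":0,"az":0,"jaw":1}]'
python3 - <<'E'
from h import *
s=sense();ps=np.arctan2(*q2R(s["ee_rot"])[1::-1,0]);X=np.array([np.cos(ps),np.sin(ps)]);Y=np.array([np.sin(ps),-np.cos(ps)])
d=np.array([615,-91.2])-(s["eef_pos"][:2]+.6*X);print(s["eef_pos"],np.degrees(ps)%60,d@X,d@Y,s["force"],s["wrist_torque"])
E
```

```text
time_s: 10.38
eef_pos: [615.2, -91.6, 205.1]
ee_rot: [-0.0, 0.324, 0.946, 0.0]
force: [-0.6, -0.3, -4.8]
grip_width: 0.248
grip_force: 59.9
time_s: 10.88
eef_pos: [615.9, -91.9, 206.7]
ee_rot: [0.001, 0.324, 0.946, 0.0]
force: [-0.8, 0.3, -4.6]
grip_width: 0.245
grip_force: 59.7
[615.85808932 -91.94701866 206.72723736] 22.197193632374336 0.5358797268490931 0.06427590518960047 [-0.78934402  0.26357012 -4.64169245] [ 0.02614161  0.01465932 -0.06085473]
```

```bash
python3 -m jog '[{"tx":0.5,"ty":0,"tz":5,"ax":0,"ay":0,"az":0,"jaw":1},{"tx":0,"ty":0,"tz":5,"ax":0,"ay":0,"az":0,"jaw":1},{"tx":0,"ty":0,"tz":4,"ax":0,"ay":0,"az":0,"jaw":1},{"tx":0,"ty":0,"tz":0,"ax":0,"ay":0,"az":0,"jaw":1},{"tx":0,"ty":0,"tz":0,"ax":0,"ay":0,"az":0,"jaw":1}]' 60
python3 -m jog '[{"tx":0,"ty":0,"tz":1.5,"ax":0,"ay":0,"az":0,"jaw":1},{"tx":0,"ty":0,"tz":0,"ax":0,"ay":0,"az":0,"jaw":1}]'
python3 -m jog '[{"tx":0,"ty":0,"tz":1.5,"ax":0,"ay":0,"az":0,"jaw":1},{"tx":0,"ty":0,"tz":0,"ax":0,"ay":0,"az":0,"jaw":1}]'
```

```text
time_s: 11.5
eef_pos: [615.1, -91.4, 191.8]
ee_rot: [-0.0, 0.324, 0.946, 0.0]
force: [-0.2, 2.1, -5.5]
grip_width: 0.244
grip_force: 59.9
time_s: 11.75
eef_pos: [615.2, -91.4, 190.6]
ee_rot: [-0.0, 0.324, 0.946, 0.0]
force: [-2.0, 2.4, -3.1]
grip_width: 0.245
grip_force: 60.0
time_s: 12.0
eef_pos: [615.2, -91.4, 189.0]
ee_rot: [-0.0, 0.324, 0.946, 0.0]
force: [-3.7, 4.1, -2.6]
grip_width: 0.245
grip_force: 60.2
```

```bash
python3 -m jog '[{"tx":0.5,"ty":0,"tz":1,"ax":0,"ay":0,"az":0,"jaw":1},{"tx":0,"ty":0,"tz":0,"ax":0,"ay":0,"az":0,"jaw":1}]' 60
python3 -m jog '[{"tx":0,"ty":0,"tz":1,"ax":0,"ay":0,"az":0,"jaw":1},{"tx":0,"ty":0,"tz":0,"ax":0,"ay":0,"az":0,"jaw":1}]'
```

```text
time_s: 12.25
eef_pos: [615.0, -91.3, 187.9]
ee_rot: [0.0, 0.324, 0.946, -0.0]
force: [-1.3, 1.6, -3.5]
grip_width: 0.242
grip_force: 60.1
time_s: 12.5
eef_pos: [614.9, -91.3, 186.9]
ee_rot: [0.0, 0.324, 0.946, 0.0]
force: [-0.7, 2.8, -3.4]
grip_width: 0.249
grip_force: 60.1
```

It is already below the unmeshed stop with almost no force, so the teeth have meshed. Continuing down.

```bash
python3 -m jog '[{"tx":0,"ty":0,"tz":2,"ax":0,"ay":0,"az":0,"jaw":1},{"tx":0,"ty":0,"tz":2,"ax":0,"ay":0,"az":0,"jaw":1}]' 60
python3 -m jog '[{"tx":0,"ty":0,"tz":2,"ax":0,"ay":0,"az":0,"jaw":1},{"tx":0,"ty":0,"tz":2,"ax":0,"ay":0,"az":0,"jaw":1}]'
python3 -m jog '[{"tx":0,"ty":0,"tz":2,"ax":0,"ay":0,"az":0,"jaw":1},{"tx":0,"ty":0,"tz":2,"ax":0,"ay":0,"az":0,"jaw":1}]'
python3 -c "from rig import *;s=sense();print(s['force'],s['wrist_torque'])"
```

```text
time_s: 12.75
eef_pos: [614.9, -91.3, 182.9]
ee_rot: [0.0, 0.324, 0.946, 0.0]
force: [-1.3, 2.1, -1.7]
grip_width: 0.246
grip_force: 60.2
time_s: 13.0
eef_pos: [614.9, -91.3, 178.9]
ee_rot: [0.0, 0.324, 0.946, 0.0]
force: [-1.5, 3.0, -1.3]
grip_width: 0.247
grip_force: 60.2
time_s: 13.25
eef_pos: [614.9, -91.2, 174.9]
ee_rot: [-0.0, 0.324, 0.946, 0.0]
force: [-1.8, 3.7, -1.0]
grip_width: 0.248
grip_force: 60.3
[-1.75465726  3.71741556 -1.04057779] [ 0.69180852  0.3860288  -0.04552083]
```

```bash
python3 -m jog '[{"tx":0.2,"ty":0.2,"tz":2,"ax":0,"ay":0,"az":0,"jaw":1},{"tx":0,"ty":0,"tz":2,"ax":0,"ay":0,"az":0,"jaw":1}]' 60
python3 -m jog '[{"tx":0,"ty":0,"tz":1,"ax":0,"ay":0,"az":0,"jaw":1},{"tx":0,"ty":0,"tz":0,"ax":0,"ay":0,"az":0,"jaw":1}]'
python3 -m jog '[{"tx":0,"ty":0,"tz":0.8,"ax":0,"ay":0,"az":0,"jaw":1},{"tx":0,"ty":0,"tz":0,"ax":0,"ay":0,"az":0,"jaw":1}]'
python3 -m jog '[{"tx":0,"ty":0,"tz":0.5,"ax":0,"ay":0,"az":0,"jaw":1},{"tx":0,"ty":0,"tz":0,"ax":0,"ay":0,"az":0,"jaw":1}]'
```

```text
time_s: 13.5
eef_pos: [614.8, -91.1, 170.8]
ee_rot: [0.0, 0.324, 0.946, -0.0]
force: [-1.5, 1.3, -2.5]
grip_width: 0.245
grip_force: 60.3
time_s: 13.75
eef_pos: [614.8, -91.1, 169.8]
ee_rot: [-0.0, 0.324, 0.946, -0.0]
force: [-1.5, 1.3, -4.7]
grip_width: 0.246
grip_force: 60.1
time_s: 14.0
eef_pos: [614.8, -91.1, 169.1]
ee_rot: [-0.0, 0.324, 0.946, -0.0]
force: [-1.0, 2.0, -3.6]
grip_width: 0.246
grip_force: 60.1
time_s: 14.25
eef_pos: [614.8, -91.1, 168.7]
ee_rot: [-0.0, 0.324, 0.946, -0.0]
force: [-1.7, 2.0, -1.9]
grip_width: 0.248
grip_force: 60.1
```

```bash
python3 -m jog '[{"tx":0,"ty":0,"tz":0.5,"ax":0,"ay":0,"az":0,"jaw":1},{"tx":0,"ty":0,"tz":0,"ax":0,"ay":0,"az":0,"jaw":1}]' 60
python3 -m jog '[{"tx":0,"ty":0,"tz":0.4,"ax":0,"ay":0,"az":0,"jaw":1},{"tx":0,"ty":0,"tz":0,"ax":0,"ay":0,"az":0,"jaw":1}]'
python3 -m jog '[{"tx":0,"ty":0,"tz":0.2,"ax":0,"ay":0,"az":0,"jaw":1},{"tx":0,"ty":0,"tz":0,"ax":0,"ay":0,"az":0,"jaw":1},{"tx":0,"ty":0,"tz":0,"ax":0,"ay":0,"az":0,"jaw":1}]'
```

```text
time_s: 14.5
eef_pos: [614.9, -91.1, 168.6]
ee_rot: [0.0, 0.324, 0.946, -0.0]
force: [-3.5, 2.1, 1.3]
grip_width: 0.247
grip_force: 60.6
time_s: 14.75
eef_pos: [614.9, -91.1, 168.6]
ee_rot: [0.0, 0.324, 0.946, -0.0]
force: [-5.1, 1.3, 6.0]
grip_width: 0.243
grip_force: 61.2
time_s: 15.12
eef_pos: [614.9, -91.1, 168.6]
ee_rot: [0.0, 0.324, 0.946, -0.0]
force: [-4.4, 2.9, 7.1]
grip_width: 0.246
grip_force: 61.3
```

It is home: z has stopped at 168.6 under a net push of about 11 N. Now I'll turn it clockwise (+az) and watch the wrist torque.

```bash
t(){ python3 -c "
from h import *;s=sense();print('F',s['force'].round(1),'T',s['wrist_torque'].round(2),'psi',np.arctan2(*q2R(s['ee_rot'])[1::-1,0]).round(3),'q6',s['joints'][5].round(2))"; }
t
python3 -m jog '[{"tx":0.2,"ty":0,"tz":0,"ax":0,"ay":0,"az":0.06,"jaw":1},{"tx":0,"ty":0,"tz":0,"ax":0,"ay":0,"az":0.06,"jaw":1},{"tx":0,"ty":0,"tz":0,"ax":0,"ay":0,"az":0.06,"jaw":1},{"tx":0,"ty":0,"tz":0,"ax":0,"ay":0,"az":0.06,"jaw":1}]' 60 | tail -5; t
python3 -m jog '[{"tx":0,"ty":0,"tz":0,"ax":0,"ay":0,"az":0.06,"jaw":1},{"tx":0,"ty":0,"tz":0,"ax":0,"ay":0,"az":0.06,"jaw":1},{"tx":0,"ty":0,"tz":0,"ax":0,"ay":0,"az":0.06,"jaw":1}]' | tail -5; t
```

```text
F [-4.4  2.9  7.1] T [ 0.48  1.07 -0.02] psi 2.482 q6 -1.25
eef_pos: [614.9, -90.4, 168.6]
ee_rot: [0.0, 0.435, 0.9, 0.0]
force: [-4.5, 4.2, 5.4]
grip_width: 0.245
grip_force: 61.3
F [-4.5  4.2  5.4] T [0.88 0.83 0.15] psi 2.24 q6 -1.0
eef_pos: [615.1, -90.3, 168.6]
ee_rot: [0.001, 0.515, 0.857, 0.001]
force: [-4.1, 5.8, 6.5]
grip_width: 0.244
grip_force: 61.3
F [-4.1  5.8  6.5] T [1.01 0.58 0.21] psi 2.061 q6 -0.82
```

```bash
t(){ python3 -c "
from h import *;s=sense();print('t',s['time_s'],'p',s['eef_pos'].round(1),'F',s['force'].round(1),'T',s['wrist_torque'].round(2),'psi',np.arctan2(*q2R(s['ee_rot'])[1::-1,0]).round(3),'q6',s['joints'][5].round(2))"; }
python3 -m jog '[{"tx":0.4,"ty":0,"tz":0,"ax":0,"ay":0,"az":0.05,"jaw":1},{"tx":0,"ty":0,"tz":0,"ax":0,"ay":0,"az":0.05,"jaw":1}]' 60 >/dev/null; t
python3 -m jog '[{"tx":0,"ty":0,"tz":0,"ax":0,"ay":0,"az":0.05,"jaw":1},{"tx":0,"ty":0,"tz":0,"ax":0,"ay":0,"az":0.05,"jaw":1}]' >/dev/null; t
python3 -m jog '[{"tx":0,"ty":0,"tz":0,"ax":0,"ay":0,"az":0.05,"jaw":1},{"tx":0,"ty":0,"tz":0,"ax":0,"ay":0,"az":0.05,"jaw":1}]' >/dev/null; t
```

```text
t 16.25 p [615.1 -90.1 168.6] F [-1.4  4.5  5.8] T [0.82 0.32 0.16] psi 1.961 q6 -0.72
t 16.5 p [615.2 -90.1 168.6] F [-1.2  4.3  5. ] T [0.85 0.22 0.18] psi 1.861 q6 -0.62
t 16.75 p [615.3 -90.1 168.6] F [-0.   4.2  3.6] T [0.86 0.05 0.27] psi 1.761 q6 -0.52
```

```bash
t(){ python3 -c "
from h import *;s=sense();print('t',s['time_s'],'p',s['eef_pos'].round(1),'F',s['force'].round(1),'T',s['wrist_torque'].round(2),'psi',np.arctan2(*q2R(s['ee_rot'])[1::-1,0]).round(3),'grip',s['grip_force'].round(1))"; }
python3 -m jog '[{"tx":0.2,"ty":0,"tz":0.1,"ax":0,"ay":0,"az":0.05,"jaw":1},{"tx":0,"ty":0,"tz":0,"ax":0,"ay":0,"az":0.05,"jaw":1}]' 60 >/dev/null; t
python3 -m jog '[{"tx":0,"ty":0,"tz":0,"ax":0,"ay":0,"az":0.05,"jaw":1},{"tx":0,"ty":0,"tz":0,"ax":0,"ay":0,"az":0.05,"jaw":1}]' >/dev/null; t
python3 -m jog '[{"tx":0,"ty":0,"tz":0,"ax":0,"ay":0,"az":0.05,"jaw":1},{"tx":0,"ty":0,"tz":0,"ax":0,"ay":0,"az":0.05,"jaw":1}]' >/dev/null; t
```

```text
Traceback (most recent call last):
AttributeError: 'float' object has no attribute 'round'
Traceback (most recent call last):
AttributeError: 'float' object has no attribute 'round'
Traceback (most recent call last):
AttributeError: 'float' object has no attribute 'round'
```

```bash
cat > t.sh <<'E'
python3 -c "
from h import *;s=sense();print('t',s['time_s'],'p',s['eef_pos'].round(1),'F',s['force'].round(1),'T',s['wrist_torque'].round(2),'psi',np.arctan2(*q2R(s['ee_rot'])[1::-1,0]).round(3),'grip',round(s['grip_force'],1))"
E
sh t.sh
python3 -m jog '[{"tx":0,"ty":0,"tz":0,"ax":0,"ay":0,"az":0.05,"jaw":1}]' 60 >/dev/null; sh t.sh
```

```text
t 17.5 p [615.7 -90.  168.6] F [1.7 4.3 3.7] T [ 0.73 -0.28  0.22] psi 1.461 grip 60.9
t 17.625 p [615.8 -90.  168.6] F [2.2 4.3 3.6] T [ 0.76 -0.37  0.14] psi 1.411 grip 60.9
```

```bash
python3 -m jog '[{"tx":0.2,"ty":0.2,"tz":0,"ax":0,"ay":0,"az":0.05,"jaw":1},{"tx":0,"ty":0,"tz":0,"ax":0,"ay":0,"az":0.03,"jaw":1}]' 60 >/dev/null; sh t.sh
python3 -m jog '[{"tx":0,"ty":0,"tz":0,"ax":0,"ay":0,"az":0.04,"jaw":1},{"tx":0,"ty":0,"tz":0,"ax":0,"ay":0,"az":0.04,"jaw":1}]'  >/dev/null; sh t.sh
python3 -m jog '[{"tx":0,"ty":0,"tz":0,"ax":0,"ay":0,"az":0.04,"jaw":1}]'  >/dev/null; sh t.sh
```

```text
t 17.875 p [615.9 -89.9 168.6] F [3.6 4.1 5.5] T [ 0.74 -0.6   1.37] psi 1.333 grip 61.7
t 18.125 p [615.9 -90.1 168.7] F [3.2 3.7 4.6] T [ 0.5  -0.48  2.87] psi 1.255 grip 82.8
t 18.25 p [615.8 -90.7 168.8] F [ 1.9 -0.1  5.8] T [-0.1  -0.32  2.66] psi 1.215 grip 108.7
```

Torque jumped from 0.2 to 2.9 N m, so it is tight on the stop. I'll ease back slightly within the play, release and withdraw.

```bash
python3 -m jog '[{"tx":0,"ty":0,"tz":0,"ax":0,"ay":0,"az":-0.05,"jaw":1},{"tx":0,"ty":0,"tz":-0.4,"ax":0,"ay":0,"az":-0.03,"jaw":1}]' >/dev/null; sh t.sh
python3 -m jog '[{"tx":0,"ty":0,"tz":0,"ax":0,"ay":0,"az":0,"jaw":0.3},{"tx":0,"ty":0,"tz":0,"ax":0,"ay":0,"az":0,"jaw":-0.4},{"tx":0,"ty":0,"tz":0,"ax":0,"ay":0,"az":0,"jaw":-1},{"tx":0,"ty":0,"tz":0,"ax":0,"ay":0,"az":0,"jaw":-1},{"tx":0,"ty":0,"tz":0,"ax":0,"ay":0,"az":0,"jaw":-1}]' 20 | tail -2; sh t.sh
python3 -m jog '[{"tx":0,"ty":0,"tz":-10,"ax":0,"ay":0,"az":0,"jaw":-1},{"tx":0,"ty":0,"tz":-30,"ax":0,"ay":0,"az":0,"jaw":-1},{"tx":0,"ty":0,"tz":-40,"ax":0,"ay":0,"az":0,"jaw":-1},{"tx":0,"ty":0,"tz":-40,"ax":0,"ay":0,"az":0,"jaw":-1},{"tx":0,"ty":0,"tz":0,"ax":0,"ay":0,"az":0,"jaw":-1}]' | tail -2
python3 -m jog '[{"tx":0,"ty":0,"tz":0,"ax":0,"ay":0,"az":0,"jaw":-1},{"tx":0,"ty":0,"tz":0,"ax":0,"ay":0,"az":0,"jaw":-1},{"tx":0,"ty":0,"tz":0,"ax":0,"ay":0,"az":0,"jaw":-1}]' >/dev/null
python3 - pics/w6.png <<'E'
from w import *
P,C,U=cloud(c,W)
m=(np.hypot(P[:,0]-615,P[:,1]+91)<55)&(C.max(1)-C.min(1)<30)&(P[:,2]>160)&(P[:,2]<190)
Q=P[m];print(len(Q),np.percentile(Q[:,2],[5,50,95]));t=Q[Q[:,2]>171];print(cv2.minAreaRect(t[:,:2].astype(np.float32)),psi)
E
```

```text
t 18.5 p [615.7 -90.8 168.7] F [ 6.  -0.2  2. ] T [-0.28 -0.76  0.68] psi 1.294 grip 79.5
grip_width: 0.998
grip_force: 0.0
t 19.125 p [614.6 -90.2 167.9] F [-0.1 -0.4 -0.2] T [ 0.03 -0.06 -0.  ] psi 1.292 grip 0.0
grip_width: 0.999
grip_force: 0.0
20.125 [614.53532505 -90.14709449 287.13603092] [-0.334  0.513  1.11   0.     1.52  -0.055] psi 74.01318148159741
2360 [172.55176525 175.57390306 176.79413931]
((615.1798095703125, -90.39701080322266), (82.95111083984375, 21.979690551757812), 79.84779357910156) 74.01318148159741
```

View pics/w6.png

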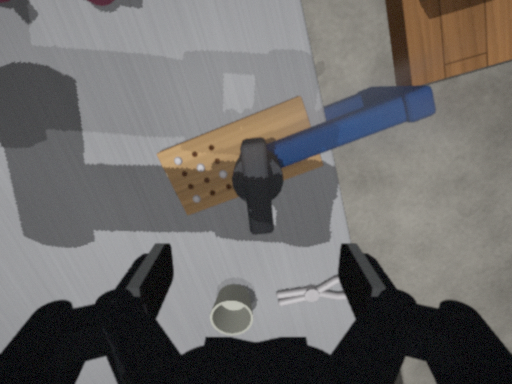

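The final view shows the handle seated on the screw at (258,175), its bar at 80° and its top at about z = 176 mm. The fingers are clear, and the cup and pliers are untouched. Handing in.

```bash
python3 -c "from rig import *;print(finish_job())"
```

```text
the job is handed in; nothing more can be done
None
```

The steel handle is meshed and seated home on the clamp screw, turned clockwise about 1.1 rad to the hard stop and released; the job is handed in, with no verdict returned.

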